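Line up the blue paint pots from light to dark

ROBOT

A 7-joint arm with a two-finger parallel gripper is mounted at the origin on the work surface. World frame = base frame: x ahead of the robot, y to its left, z up, the work surface at z = 0. Lengths are in m, angles in rad, forces in N, time in s.
With the tool pointing down it reaches from about 0.35 to 0.9 m from the base axis. Payload 8.1 kg.
Tool frame: the origin (TCP) lies midway between the tips of the shut fingers; the grasp point (between the pads) lies 19 mm behind it; z points along the fingers, y is the line along which they close (so a half turn about z gives the same grasp; the last joint's range is limited). The gripper opens to 92 mm and grips with 3 to 60 N. Pads are 19 mm wide; open, the fingers measure 130 mm over their backs; the gripper's body (75 mm by 190 mm) begins 47 mm behind the grasp point.
Start: joints at [1.166, 0.434, 0.025, 1.573, -0.012, 1.134, -0.075], TCP at [0.186, -0.597, 0.227] pointing down, gripper open.
Joint ranges: [-2.62, 2.62], [-0.44, 2.09], [-1.27, 1.32], [0.08, 2.57], [-1.32, 4.46], [0.12, 2], [-2.74, 2.74]. Speed limits (rad/s): [2.22, 2.22, 3.01, 3.01, 3.14, 3.14, 3.14].

INTERFACE

Orientations are given as a rotation vector (axis times angle).
In Python, from cell import arm gives the robot as it stands.
- The arm moves only by the tool carry_out, never from a script. Its arguments are lists of equal length, an entry for each row: "claw": the finger opening in cm, from 0 to 9.18; "delta_pos": the shift along the tool's x, y, z in cm, a list of three; "angular": the turn, a rotation vector about the tool's x, y, z in rad, a list of three. In form: {"claw": [claw, ...], "delta_pos": [[dx, dy, dz], ...], "angular": [[ax, ay, az], ...]}. A call has 1 to 20 rows; each row shifts and turns the commanded pose from where the row before left it, along the tool's axes as they then stand; what a row does not reach is not made up. A row lasts 1/10 s, in which the tool goes at most 50 mm and 8.59 degrees, less where a joint would pass 70% of its speed; a pose out of reach is approached as far as the arm can. A call with a gripper value outside its range is refused whole. The fingers move at their own pace and stop on an object; "force" is the grip in N (left out, the last holds). Time passes only in rows, so rows that do not move let the fingers close. It gives the time, the measured TCP pose, the force, the opening and the grip force at its end, in the units of the state.
- arm.observe(): the state, without advancing time (a new reading comes with each control period).
- arm.get_image(name): name is "scene" or "top"; returns a dict with "frame" (480x640x3 uint8, red, green, blue), "mtx" (3x3 intrinsics, pixels), "T" (4x4, takes a point from camera to world coordinates). Camera axes: x right, y down, z forward; pixel columns grow to the right and rows downward; lengths in m; the calibration is good to about 2 mm. A picture is of the moment at which its call begins. There is no depth.
- arm.sign_off(): hands the job in; it is judged then, once.
Trained networks look in a picture, given as the dict that the camera call returned (one of the last four; its "shot" number tells which), for a name from the list of things; names that differ only in an ending like _2 or _b are one class to them, and where a whole thing is asked for, a point or a joint stands for the part that bears it (a point fixed in the world has none). Each returns a list of dicts, best first, with "conf" (0 to 1); they miss things now and then, are a little off and sometimes report something else, mostly with a low value. They report only what shows in the picture. A call takes as long as a camera call. They do not tell look-alikes from the thing itself.
- arm.look_for(label, picture): "centre" ([column, row] as shares, 0 to 1, of the picture: columns of its width, rows of its height, amid what is visible of it).
- arm.trace(label, picture): "region" (480x640 bool, what is visible of it) and "centre" ([column, row] as shares, 0 to 1, of the picture: columns of its width, rows of its height, amid what is visible of it).
- arm.place_of(label, picture): "centre" ([column, row] as shares, 0 to 1, of the picture: columns of its width, rows of its height: a listed point, or the origin of a listed thing).
The state is a dict: "clock": time; "joints": joint angles; "dq": joint speeds; "joint_efforts": joint torques, N m; "position": TCP position; "ee_rot": TCP orientation; "force": force on the tool from outside, world axes, zero at the start; "ft_torque": the same for the moment, N m; "width": opening from 0.0 (shut) to 1.0 (fully open); "gripper_force": force on a finger pad.
Only numpy, scipy, OpenCV 4.12 (cv2) and the standard library are available. Lean on these libraries where they do the work, as an engineer would, in place of code of your own. Each camera call takes 0.05 s, during which the arm holds its last target. There are 200 camera calls.

TASK

Line up the four blue paint pots on the wooden board in order of shade, one standing upright in the middle of each round grey pad, running from the lightest next to the white tile to the darkest next to the black tile. Leave the orange pot standing where it is.

Things in the scene. Friction and masses are not known exactly. Their poses are not given: they have to be found in the camera images.
- pot_pale: Round paint pot, the lightest of the four blues (very pale, whitish blue lid and body, pale paper band); 42 mm across, 68 mm tall, straight-sided screw-top pot, about 0.12 kg, loose and upright; origin at the centre of its underside, z up along its axis
- pot_sky: Round paint pot, second lightest: sky blue; 42 mm across, 68 mm tall, straight-sided screw-top pot, about 0.12 kg, loose and upright; origin at the centre of its underside, z up along its axis
- pot_mid: Round paint pot, second darkest: strong mid blue; 42 mm across, 68 mm tall, straight-sided screw-top pot, about 0.12 kg, loose and upright; origin at the centre of its underside, z up along its axis
- pot_navy: Round paint pot, the darkest: nearly black navy blue; 42 mm across, 68 mm tall, straight-sided screw-top pot, about 0.12 kg, loose and upright; origin at the centre of its underside, z up along its axis
- pot_orange: Round orange paint pot, not part of the row, standing among the blue ones; 42 mm across, 68 mm tall, straight-sided screw-top pot, about 0.12 kg, loose and upright; origin at the centre of its underside, z up along its axis
- pad1: Round flat grey pad, 60 mm across, 2 mm thick, fixed on the brown board; an end pad, beside one of the tiles. pad1, pad2, pad3, pad4 (identical) form a straight row in this sequence, 75 mm apart. Origin at the centre of its underside, 12 mm above the table; its top is 14 mm above the table; its y axis runs along the row from pad1 to pad4
- pad2: Round flat grey pad, 60 mm across, 2 mm thick, fixed on the brown board; an inner pad. pad1, pad2, pad3, pad4 (identical) form a straight row in this sequence, 75 mm apart. Origin at the centre of its underside, 12 mm above the table; its top is 14 mm above the table; its y axis runs along the row from pad1 to pad4
- pad3: Round flat grey pad, 60 mm across, 2 mm thick, fixed on the brown board; an inner pad. pad1, pad2, pad3, pad4 (identical) form a straight row in this sequence, 75 mm apart. Origin at the centre of its underside, 12 mm above the table; its top is 14 mm above the table; its y axis runs along the row from pad1 to pad4
- pad4: Round flat grey pad, 60 mm across, 2 mm thick, fixed on the brown board; an end pad, beside one of the tiles. pad1, pad2, pad3, pad4 (identical) form a straight row in this sequence, 75 mm apart. Origin at the centre of its underside, 12 mm above the table; its top is 14 mm above the table; its y axis runs along the row from pad1 to pad4
- white_tile: White square tile, 44 x 44 x 6 mm, fixed on the board (90 x 420 x 12 mm, with a lip 20 mm above the table along its far side) 65 mm beyond pad1 or pad4: it marks the light end. A like black tile marks the dark end. Origin at the centre of its underside, 12 mm above the table
There are look-alikes about, which are no part of the job. Of the things shaped like the pot_navy, the black one is meant. What is shaped like the pot_sky but turquoise is not meant.

How it is judged:
By the outcome, as a careful person would: the job done as asked, in the order asked, and still so for the second after the job is handed in, with the robot touching nothing.
It also fails if it takes over 99 s, if anything falls off the work surface, if the arm or the gripper's body presses on something with over 40 N, if the wrist force passes 120 N, or if a joint passes its speed limit or range.

## Working session

There is one attempt and no reset: what is moved stays moved. The work goes in short steps, Python scripts to look and compute and a tool call to move; the robot and the scene stay as the last step left them, time stands still between calls to the robot, and variables do not carry over. Pictures are saved under pics/ and viewed, at most 14 in all, crops included, and the job is handed in when it is done.

Besides the shell and the picture viewer there is one more tool, called after "Emit:" as name(argument=value, ...) on one line, values as JSON. carry_out: Moves the arm, as the interface text tells. Its arguments: {"type":"object","properties":{"claw":{"type":"array","items":{"type":"number"}},"delta_pos":{"type":"array","items":{"type":"array","items":{"type":"number"}}},"angular":{"type":"array","items":{"type":"array","items":{"type":"number"}}},"force":{"type":"number"}},"required":["claw","delta_pos","angular"]}

```bash
mkdir -p pics
cat > h.py <<'E'
import numpy as np, cv2
from cell import arm
def w(p,uv,z):
    T=np.array(p["T"]);K=np.array(p["mtx"])
    d=T[:3,:3]@np.linalg.solve(K,[uv[0],uv[1],1.]);o=T[:3,3]
    return (o+d*(z-o[2])/d[2])[:2]
def save(p,n): cv2.imwrite("pics/"+n+".png",p["frame"][:,:,::-1])
E
python3 - <<'E'
from h import *
for n in ("top","scene"):
    p=arm.get_image(n);save(p,n+"0");print(n,np.round(p["T"],3).tolist())
    for l,z in [("pot_sky",0),("pad1",.012),("white_tile",.012)]:
        for r in arm.place_of(l,p):
            uv=np.array(r["centre"])*[640,480];print(l,round(r["conf"],2),uv.round(),w(p,uv,z).round(4))
s=arm.observe();print(s)
E
```

```text
top [[-0.022, -0.981, 0.192, 0.287], [-1.0, 0.025, 0.014, -0.012], [-0.019, -0.191, -0.981, 1.176], [0.0, 0.0, 0.0, 1.0]]
pot_sky 0.98 [231. 287.] [0.4358 0.1474]
pot_sky 0.62 [190. 316.] [0.381  0.2272]
pad1 0.96 [367. 188.] [ 0.6259 -0.1243]
pad1 0.89 [253. 171.] [0.6663 0.1018]
pad1 0.63 [290. 180.] [0.6456 0.0286]
pad1 0.58 [330. 182.] [ 0.6386 -0.0511]
pad1 0.47 [372. 254.] [ 0.4914 -0.1283]
white_tile 0.66 [399. 194.] [ 0.6107 -0.187 ]
scene [[-0.8, 0.477, -0.363, 0.87], [0.6, 0.631, -0.492, 0.475], [-0.006, -0.612, -0.791, 0.819], [0.0, 0.0, 0.0, 1.0]]
pot_sky 0.61 [458. 293.] [0.3772 0.2295]
pot_sky 0.59 [407. 282.] [0.4363 0.1536]
pad1 0.93 [247. 232.] [ 0.6185 -0.1218]
pad1 0.82 [293. 321.] [0.6598 0.0974]
pad1 0.72 [276. 295.] [0.654  0.0365]
pad1 0.71 [257. 261.] [ 0.6405 -0.0493]
white_tile 0.57 [234. 214.] [ 0.6151 -0.1799]
white_tile 0.23 [246. 230.] [ 0.6179 -0.1267]
{'clock': 0.4, 'joints': array([ 1.16639978,  0.43465046,  0.02498146,  1.57332158, -0.01161859,
        1.13398864, -0.07512481]), 'dq': array([-9.98701309e-04, -2.47902457e-03,  5.14037755e-04, -2.07966587e-04,
        6.45170096e-04, -2.01784575e-03,  2.15745573e-05]), 'joint_efforts': array([-2.24504212e-03, -6.66974688e+01,  9.82034504e-01, -3.14412618e+01,
       -6.07915409e-02,  3.56307684e-02, -5.71533621e-05]), 'position': array([ 0.18574024, -0.59670258,  0.22660097]), 'ee_rot': array([-3.10570045e+00, -4.72072506e-01,  6.63633228e-05]), 'force': array([ 0.23754676,  0.82270727, -0.0575427 ]), 'ft_torque': array([-0.0021116 , -0.0016453 , -0.03413797]), 'gripper_force': 0.0, 'width': 1.0033744017041124}
```

View pics/top0.png

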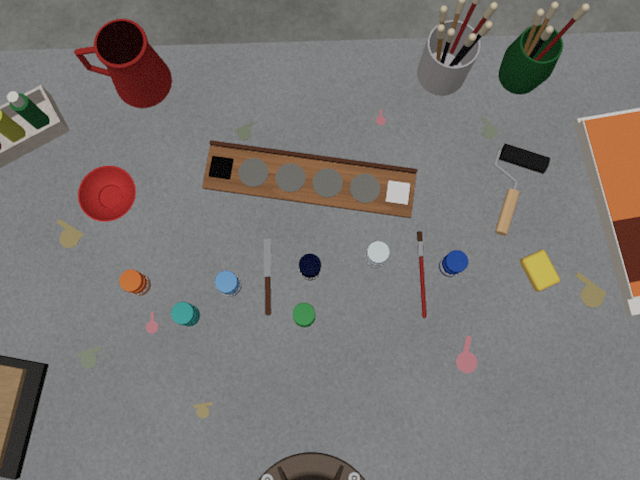

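View pics/scene0.png

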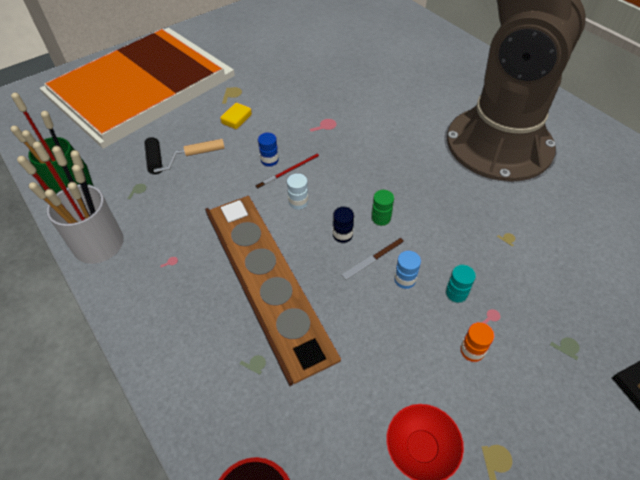

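The top view shows the blue pots at about sky (227,283), navy (310,266), pale (378,252) and mid (456,262). The pads run from (365,188), beside the white tile, to (253,173), beside the black one. Orange, teal and green are not to be touched.

```bash
cat >> h.py <<'E'
from scipy.optimize import least_squares
th=np.linspace(0,2*np.pi,48,endpoint=False)
def cen(p,xy,r,z0,z1):
    T=np.linalg.inv(p["T"]);K=np.array(p["mtx"])
    P=np.vstack([np.c_[xy[0]+r*np.cos(th),xy[1]+r*np.sin(th),0*th+z] for z in (z0,z1)])
    q=(K@(T[:3,:3]@P.T+T[:3,3:])).T; q=(q[:,:2]/q[:,2:]).astype(np.float32)
    m=cv2.moments(cv2.convexHull(q)); return np.array([m["m10"],m["m01"]])/m["m00"]
def find(names=("top","scene"),pads=True):
    out={}
    for n in names:
        p=arm.get_image(n)
        for lab,r,z0,z1 in ([("pot_sky",.021,0,.068)]+([("pad1",.03,.012,.014)] if pads else [])):
            for d in arm.trace(lab,p):
                g=np.array(d["region"],bool)
                if g.sum()<50: continue
                v,u=np.nonzero(g);c=np.array([u.mean(),v.mean()])
                xy=least_squares(lambda a:cen(p,a,r,z0,z1)-c,w(p,c,(z0+z1)/2)).x
                col=np.median(p["frame"][g],axis=0).astype(int)
                out.setdefault(lab,[]).append((n,round(d["conf"],2),xy.round(4).tolist(),col.tolist(),c.round().tolist()))
    return out
E
python3 - <<'E'
from h import *
for k,v in find().items():
    print(k)
    for i in sorted(v,key=lambda i:i[2][1]): print(*i)
E
```

```text
pot_sky
top 0.74 [0.4376, 0.1479] [109, 151, 187] [228.0, 283.0]
scene 0.7 [0.437, 0.1481] [86, 129, 156] [407.0, 269.0]
top 0.61 [0.3812, 0.2277] [68, 152, 147] [185.0, 314.0]
scene 0.92 [0.381, 0.2285] [1, 112, 110] [460.0, 283.0]
pad1
scene 0.94 [0.624, -0.1207] [103, 104, 99] [245.0, 234.0]
top 0.85 [0.6243, -0.1205] [112, 111, 106] [365.0, 188.0]
top 0.86 [0.6377, -0.0467] [112, 110, 105] [327.0, 183.0]
scene 0.96 [0.6363, -0.0459] [104, 105, 100] [260.0, 261.0]
top 0.88 [0.65, 0.0269] [111, 110, 105] [290.0, 178.0]
scene 0.77 [0.6502, 0.0274] [105, 107, 101] [275.0, 291.0]
top 0.91 [0.6634, 0.1017] [110, 109, 104] [253.0, 172.0]
scene 0.87 [0.6632, 0.1021] [106, 107, 102] [292.0, 324.0]
```

```bash
sed -i 's/for lab,r,z0,z1 in .*/for lab,r,z0,z1 in [(l,.021,0,.068) for l in ("pot_sky","pot_pale","pot_mid","pot_navy","pot_orange")]+([("pad1",.03,.012,.014)] if pads else []):/' h.py
cat >> h.py <<'E'
ex=np.array([.1731,.9849]);ey=np.array([.9849,-.1731])
def tf(xy): return np.round([100*np.dot(ex,xy),100*np.dot(ey,xy)],2)
E
python3 - <<'E'
from h import *
for k,v in find(pads=False).items():
    print(k)
    for i in sorted(v,key=lambda i:i[2][1]): print(*i,tf(i[2]))
for q in [(.624,-.1206),(.637,-.0463),(.6501,.0272),(.6633,.1019)]: print(tf(q))
s=arm.observe();print(tf(s["position"][:2]))
R=cv2.Rodrigues(s["ee_rot"])[0];print(R.round(4), np.degrees(np.arctan2(R[1,1],R[0,1])),np.degrees(np.arctan2(ey[1],ey[0])))
print((R.T@np.r_[ .40-s["position"][0],-.25-s["position"][1],0]*100).round(2))
E
```

```text
pot_sky
top 0.57 [0.4857, -0.1359] [184, 191, 190] [377.0, 255.0] [-4.98 50.19]
top 0.98 [0.4372, 0.1473] [109, 150, 186] [228.0, 283.0] [22.08 40.51]
scene 0.81 [0.4363, 0.1479] [86, 130, 159] [407.0, 269.0] [22.12 40.41]
scene 0.71 [0.3806, 0.2276] [0, 111, 107] [460.0, 283.0] [29.   33.55]
top 0.62 [0.3813, 0.2282] [68, 152, 147] [185.0, 314.0] [29.08 33.6 ]
scene 0.52 [0.443, 0.3253] [179, 94, 0] [476.0, 342.0] [39.71 38.  ]
pot_pale
top 0.64 [0.4858, -0.1359] [184, 192, 191] [377.0, 254.0] [-4.98 50.2 ]
scene 0.78 [0.486, -0.1353] [141, 151, 157] [297.0, 191.0] [-4.91 50.21]
pot_mid
top 0.59 [0.4649, -0.2799] [40, 76, 147] [454.0, 264.0] [-19.52  50.63]
scene 0.8 [0.4655, -0.2789] [16, 63, 119] [268.0, 149.0] [-19.41  50.67]
pot_navy
scene 0.37 [0.6205, -0.167] [219, 220, 220] [233.0, 211.0] [-5.71 64.  ]
top 0.53 [0.4852, -0.1355] [184, 191, 191] [377.0, 255.0] [-4.95 50.13]
top 0.56 [0.4657, -0.0079] [13, 19, 45] [310.0, 266.0] [ 7.28 46.  ]
scene 0.91 [0.4647, -0.0073] [9, 16, 43] [343.0, 224.0] [ 7.32 45.89]
top 0.71 [0.3743, 0.0052] [68, 140, 82] [304.0, 315.0] [ 6.99 36.77]
scene 0.56 [0.3735, 0.0058] [21, 96, 40] [382.0, 207.0] [ 7.04 36.69]
pot_orange
scene 0.71 [0.4423, 0.3243] [170, 95, 0] [476.0, 341.0] [39.6  37.95]
top 0.97 [0.4437, 0.325] [188, 110, 60] [135.0, 282.0] [39.69 38.07]
[-1.08 63.55]
[ 6.47 63.54]
[13.93 63.56]
[21.52 63.56]
[-55.56  28.62]
[[ 9.548e-01  2.972e-01 -0.000e+00]
 [ 2.972e-01 -9.548e-01  0.000e+00]
 [-0.000e+00 -1.000e-04 -1.000e+00]] -72.71302397299985 -9.968150966653425
[ 30.76 -26.74   0.  ]
```

Emit:
carry_out(claw=[7,7,7,7,7,7,7,7,7,7], delta_pos=[[0,0,0],[0,0,0],[0,0,0],[0,0,0],[0,0,0],[0,0,0],[0,0,0],[0,0,0],[0,0,0],[0,0,0]], angular=[[0,0,-0.137],[0,0,-0.137],[0,0,-0.137],[0,0,-0.137],[0,0,-0.137],[0,0,-0.137],[0,0,-0.137],[0,0,-0.136],[0,0,0],[0,0,0]])

```text
clock: 2.3
position: [0.1856, -0.5968, 0.2267]
ee_rot: [2.41, 2.015, 0.0]
force: [-0.9, -0.1, 0.3]
width: 0.76
gripper_force: 0.0
```

Emit:
carry_out(claw=[7,7,7,7,7,7,7,7,7,7,7,7,7,7], delta_pos=[[3,1.84,0],[3,1.84,0],[3,1.84,0],[3,1.84,0],[3,1.84,0],[3,1.84,0],[3,1.84,0],[3,1.84,0],[3,1.84,0],[3,1.84,0],[3,1.84,0],[3.09,1.79,0],[0,0,0],[0,0,0]], angular=[[0,0,0],[0,0,0],[0,0,0],[0,0,0],[0,0,0],[0,0,0],[0,0,0],[0,0,0],[0,0,0],[0,0,0],[0,0,0],[0,0,0],[0,0,0],[0,0,0]])

```text
clock: 3.7
position: [0.4657, -0.2788, 0.2268]
ee_rot: [2.407, 2.019, -0.0]
force: [-0.2, -0.2, -0.4]
width: 0.759
gripper_force: 0.0
```

```bash
cat > st.py <<'E'
from h import *
s=arm.observe();R=cv2.Rodrigues(s["ee_rot"])[0]
print(s["clock"],s["position"].round(4),tf(s["position"][:2]),"yaw",np.degrees(np.arctan2(R[1,1],R[0,1])).round(2),"w",round(s["width"],3),"gf",s["gripper_force"],s["force"].round(1),s["joints"].round(2),R[:,2].round(4))
E
python3 st.py
```

```text
3.7 [ 0.4657 -0.2788  0.2268] [-19.4   50.69] yaw -10.0 w 0.759 gf 0.0 [-0.2 -0.2 -0.4] [ 0.73  0.33 -0.38  1.75  0.14  1.08  0.13] [ 0.e+00 -2.e-04 -1.e+00]
```

Emit:
carry_out(claw=[7,7,7,7,7,7,7,7,7,7,7,3.5,3.5,3.5,3.5,3.5,3.5,3.5,3.5], delta_pos=[[-0.06,-0.03,2.4],[0,0,2.4],[0,0,2.4],[0,0,2.4],[0,0,2.4],[0,0,2.4],[0,0,2.4],[0,0,1.6],[0,0,1.0],[0,0,0.7],[0,0,0],[0,0,0],[0,0,0],[0,0,0],[0,0,0],[0,0,0],[0,0,0],[0,0,0],[0,0,0]], angular=[[0,0,0],[0,0,0],[0,0,0],[0,0,0],[0,0,0],[0,0,0],[0,0,0],[0,0,0],[0,0,0],[0,0,0],[0,0,0],[0,0,0],[0,0,0],[0,0,0],[0,0,0],[0,0,0],[0,0,0],[0,0,0],[0,0,0]], force=15)

```text
clock: 5.6
position: [0.465, -0.2802, 0.0261]
ee_rot: [2.406, 2.02, 0.0]
force: [-1.4, 0.2, 5.5]
width: 0.457
gripper_force: 15.0
```

```bash
python3 st.py
```

```text
5.6 [ 0.465  -0.2802  0.0261] [-19.54  50.65] yaw -9.98 w 0.457 gf 15.000686198472977 [-1.4  0.2  5.5] [ 0.67  0.58 -0.31  1.95  0.28  0.65  0.01] [ 4.e-04 -4.e-04 -1.e+00]
```

Emit:
carry_out(claw=[3.5,3.5,3.5,3.5,3.5,3.5,3.5,3.5,3.5,3.5,3.5,3.5,3.5,3.5,3.5,3.5,3.5,3.5,3.5,3.5], delta_pos=[[0,0,-1],[0,0,-2],[0,0,-2.5],[0,0,-2.5],[0,0,-2.5],[0,0,-1.5],[1,0.4,0],[2,0.8,0],[3,1.15,0],[3.5,1.35,0],[3.5,1.35,0],[3.5,1.35,0],[3.5,1.35,0],[3.5,1.35,0],[3.5,1.35,0],[3,1.15,0],[2,0.8,0],[1,0.4,0],[0,0,0],[0,0,0]], angular=[[0,0,0],[0,0,0],[0,0,0],[0,0,0],[0,0,0],[0,0,0],[0,0,0],[0,0,0],[0,0,0],[0,0,0],[0,0,0],[0,0,0],[0,0,0],[0,0,0],[0,0,0],[0,0,0],[0,0,0],[0,0,0],[0,0,0],[0,0,0]])

```text
clock: 7.6
position: [0.6473, 0.0218, 0.145]
ee_rot: [-2.407, -2.019, 0.003]
force: [0.8, -0.3, -1.6]
width: 0.459
gripper_force: 15.0
```

```bash
python3 st.py
```

```text
7.6 [0.6473 0.0218 0.145 ] [13.35 63.38] yaw -10.01 w 0.459 gf 14.999626278877258 [ 0.8 -0.3 -1.6] [ 0.14  0.58 -0.39  1.58  0.24  1.03 -0.5 ] [-0.0014 -0.001  -1.    ]
```

Emit:
carry_out(claw=[3.5,3.5,3.5,3.5,3.5,3.5,3.5], delta_pos=[[0.5,0.05,1],[0,0,2],[0,0,2],[0,0,2],[0,0,1.5],[0,0,0.5],[0,0,0]], angular=[[0,0,0],[0,0,0],[0,0,0],[0,0,0],[0,0,0],[0,0,0],[0,0,0]])

```text
clock: 8.3
position: [0.6489, 0.0272, 0.055]
ee_rot: [-2.406, -2.019, 0.002]
force: [0.4, 0.1, -0.6]
width: 0.456
gripper_force: 15.0
```

```bash
python3 st.py
```

```text
8.3 [0.6489 0.0272 0.055 ] [13.91 63.44] yaw -10.0 w 0.456 gf 14.999800622463226 [ 0.4  0.1 -0.6] [ 0.11  0.68 -0.36  1.65  0.29  0.87 -0.54] [-1.3e-03 -2.0e-04 -1.0e+00]
```

Emit:
carry_out(claw=[3.5,3.5,3.5,3.5,7,7,7,7,7,7,7,7,7,7,7], delta_pos=[[0,0.1,0.6],[0,0,0.5],[0,0,0.35],[0,0,0],[0,0,0],[0,0,0],[0,0,0],[0,0,0],[0,0,0],[0,0,-1],[0,0,-2.5],[0,0,-3],[0,0,-3],[0,0,-2.5],[0,0,0]], angular=[[0,0,0],[0,0,0],[0,0,0],[0,0,0],[0,0,0],[0,0,0],[0,0,0],[0,0,0],[0,0,0],[0,0,0],[0,0,0],[0,0,0],[0,0,0],[0,0,0],[0,0,0]])

```text
clock: 9.8
position: [0.6527, 0.0281, 0.1662]
ee_rot: [2.403, 2.017, 0.009]
force: [1.0, -0.6, 0.4]
width: 0.762
gripper_force: 0.0
```

```bash
python3 st.py
```

```text
9.8 [0.6527 0.0281 0.1662] [14.07 63.8 ] yaw -9.98 w 0.762 gf 0.0 [ 1.  -0.6  0.4] [ 0.13  0.56 -0.39  1.55  0.24  1.07 -0.5 ] [ 7.1e-03  9.0e-04 -1.0e+00]
```

Emit:
carry_out(claw=[7,7,7,7,7,7,7,7,7,7,7], delta_pos=[[-0.3,-0.8,0],[-0.8,-2,0],[-1.2,-3.2,0],[-1.3,-3.5,0],[-1.2,-3.2,0],[-1,-2.7,0],[-0.6,-1.6,0],[-0.3,-0.7,0],[0,0,0],[0,0,0],[0,0,0]], angular=[[0,0,0],[0,0,0],[0,0,0],[0,0,0],[0,0,0],[0,0,0],[0,0,0],[0,0,0],[0,0,0],[0,0,0],[0,0,0]])

```text
clock: 10.9
position: [0.4653, -0.0075, 0.1611]
ee_rot: [-2.406, -2.02, -0.001]
force: [-0.2, 0.3, 0.8]
width: 0.761
gripper_force: 0.0
```

```bash
python3 st.py; python3 -c "
from h import *
p=arm.get_image('scene');save(p,'s1')"
```

```text
10.9 [ 0.4653 -0.0075  0.1611] [ 7.31 45.96] yaw -9.96 w 0.761 gf 0.0 [-0.2  0.3  0.8] [ 0.27  0.29 -0.45  2.    0.16  0.88 -0.44] [ 3.e-04  5.e-04 -1.e+00]
```

View pics/s1.png

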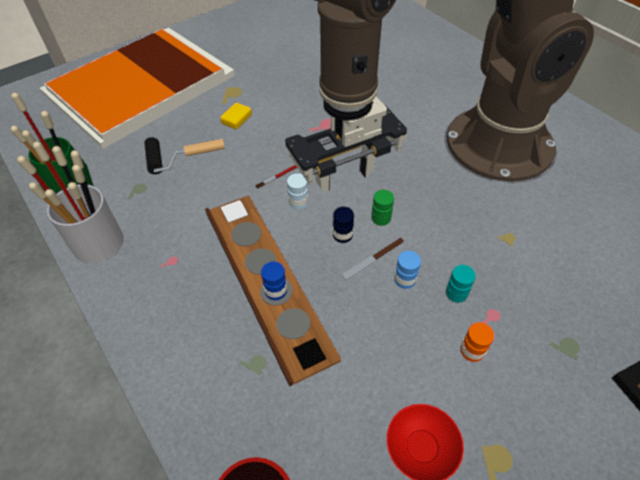

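The mid pot stands upright and central on pad3 at about (274,283). The gripper is above the navy pot (343,224).

Emit:
carry_out(claw=[7,7,7,7,7,7,7,7,3.5,3.5,3.5,3.5,3.5,3.5,3.5], delta_pos=[[0,0,1],[0,0,2.4],[0,0,3],[0,0,3],[0,0,2.4],[0,0,1.2],[0,0,0.5],[0,0,0],[0,0,0],[0,0,0],[0,0,0],[0,0,0],[0,0,0],[0,0,0],[0,0,0]], angular=[[0,0,0],[0,0,0],[0,0,0],[0,0,0],[0,0,0],[0,0,0],[0,0,0],[0,0,0],[0,0,0],[0,0,0],[0,0,0],[0,0,0],[0,0,0],[0,0,0],[0,0,0]])

```text
clock: 12.45
position: [0.4648, -0.0079, 0.0267]
ee_rot: [2.406, 2.019, 0.001]
force: [-0.8, 0.0, 6.2]
width: 0.456
gripper_force: 15.0
```

Emit:
carry_out(claw=[3.5,3.5,3.5,3.5,3.5,3.5,3.5,3.5,3.5,3.5,3.5,3.5,3.5,3.5,3.5,3.5,3.5,3.5], delta_pos=[[0,0,-1],[0,0,-2],[0,0,-2.5],[0,0,-2.5],[0,0,-2.5],[0,0,-1.5],[0.6,0.8,0],[1.2,1.6,0],[2,2.4,0],[2.4,2.9,0],[2.4,2.9,0],[2.2,2.8,0],[1.6,2,0],[1.2,1.5,0],[0.6,0.7,0],[0,0,0],[0,0,0],[0,0,0]], angular=[[0,0,0],[0,0,0],[0,0,0],[0,0,0],[0,0,0],[0,0,0],[0,0,0],[0,0,0],[0,0,0],[0,0,0],[0,0,0],[0,0,0],[0,0,0],[0,0,0],[0,0,0],[0,0,0],[0,0,0],[0,0,0]])

```text
clock: 14.25
position: [0.6616, 0.1007, 0.1461]
ee_rot: [2.407, 2.019, -0.002]
force: [0.0, -0.2, -1.3]
width: 0.455
gripper_force: 15.0
```

```bash
python3 st.py
```

```text
14.25 [0.6616 0.1007 0.1461] [21.37 63.42] yaw -10.0 w 0.455 gf 14.99938353896141 [ 0.  -0.2 -1.3] [ 0.02  0.61 -0.4   1.52  0.26  1.06 -0.62] [-7.e-04 -7.e-04 -1.e+00]
```

Emit:
carry_out(claw=[3.5,3.5,3.5,3.5,3.5,3.5,3.5,3.5,3.5,3.5], delta_pos=[[0.1,0.13,1],[0,0,2],[0,0,2],[0,0,2],[0,0,1.5],[0,0,0.8],[0,0,0.5],[0,0,0.5],[0,0,0.15],[0,0,0]], angular=[[0,0,0],[0,0,0],[0,0,0],[0,0,0],[0,0,0],[0,0,0],[0,0,0],[0,0,0],[0,0,0],[0,0,0]])

```text
clock: 15.25
position: [0.6641, 0.1023, 0.042]
ee_rot: [2.406, 2.02, 0.001]
force: [0.3, 0.1, -0.8]
width: 0.456
gripper_force: 15.0
```

Emit:
carry_out(claw=[3.5,3.5,7,7,7,7,7,7,7,7,7,7,7], delta_pos=[[0,-0.05,0.07],[0,0,0],[0,0,0],[0,0,0],[0,0,0],[0,0,0],[0,0,0],[0,0,-1],[0,0,-2.5],[0,0,-3],[0,0,-3],[0,0,-2.5],[0,0,0]], angular=[[0,0,0],[0,0,0],[0,0,0],[0,0,0],[0,0,0],[0,0,0],[0,0,0],[0,0,0],[0,0,0],[0,0,0],[0,0,0],[0,0,0],[0,0,0]])

```text
clock: 16.55
position: [0.6656, 0.1033, 0.1661]
ee_rot: [2.404, 2.018, 0.01]
force: [0.1, 0.7, 1.1]
width: 0.761
gripper_force: 0.0
```

Emit:
carry_out(claw=[7,7,7,7,7,7,7,7,7,7,7,7], delta_pos=[[0,-1,0],[0,-2,0],[0.1,-3,0],[0.15,-3.5,0],[0.1,-3.5,0],[0.1,-3.5,0],[0.1,-3,0],[0,-2,0],[0,-1.2,0],[0,-0.5,0],[0,0,0],[0,0,0]], angular=[[0,0,0],[0,0,0],[0,0,0],[0,0,0],[0,0,0],[0,0,0],[0,0,0],[0,0,0],[0,0,0],[0,0,0],[0,0,0],[0,0,0]])

```text
clock: 17.75
position: [0.4366, 0.1477, 0.1609]
ee_rot: [2.407, 2.019, 0.0]
force: [-0.6, -0.3, 0.6]
width: 0.76
gripper_force: 0.0
```

```bash
python3 st.py
```

```text
17.75 [0.4366 0.1477 0.1609] [22.11 40.45] yaw -10.02 w 0.76 gf 0.0 [-0.6 -0.3  0.6] [-0.03  0.29 -0.5   2.01  0.18  0.88 -0.8 ] [ 3.e-04  1.e-04 -1.e+00]
```

Emit:
carry_out(claw=[7,7,7,7,7,7,7,7,3.5,3.5,3.5,3.5,3.5,3.5,3.5], delta_pos=[[0,0,1],[0,0,2.4],[0,0,3],[0,0,3],[0,0,2.4],[0,0,1.2],[0,0,0.5],[0,0,0],[0,0,0],[0,0,0],[0,0,0],[0,0,0],[0,0,0],[0,0,0],[0,0,0]], angular=[[0,0,0],[0,0,0],[0,0,0],[0,0,0],[0,0,0],[0,0,0],[0,0,0],[0,0,0],[0,0,0],[0,0,0],[0,0,0],[0,0,0],[0,0,0],[0,0,0],[0,0,0]])

```text
clock: 19.25
position: [0.4362, 0.148, 0.0265]
ee_rot: [2.406, 2.019, 0.001]
force: [-0.7, -0.9, 6.4]
width: 0.453
gripper_force: 15.0
```

Emit:
carry_out(claw=[3.5,3.5,3.5,3.5,3.5,3.5,3.5,3.5,3.5,3.5,3.5,3.5,3.5,3.5,3.5,3.5,3.5,3.5,3.5,3.5], delta_pos=[[0,0,-1],[0,0,-2],[0,0,-2.5],[0,0,-2.5],[0,0,-2.5],[0,0,-1.5],[-0.5,0.8,0],[-1,1.6,0],[-1.6,2.4,0],[-2,2.9,0],[-2,2.9,0],[-2,2.9,0],[-2,2.9,0],[-1.8,2.7,0],[-1.4,2,0],[-0.9,1.3,0],[-0.4,0.7,0],[0,0,0],[0,0,0],[0,0,0]], angular=[[0,0,0],[0,0,0],[0,0,0],[0,0,0],[0,0,0],[0,0,0],[0,0,0],[0,0,0],[0,0,0],[0,0,0],[0,0,0],[0,0,0],[0,0,0],[0,0,0],[0,0,0],[0,0,0],[0,0,0],[0,0,0],[0,0,0],[0,0,0]])

```text
clock: 21.25
position: [0.6356, -0.0446, 0.1459]
ee_rot: [-2.404, -2.021, 0.0]
force: [1.3, 0.4, -1.3]
width: 0.455
gripper_force: 15.0
```

```bash
python3 st.py
```

```text
21.25 [ 0.6356 -0.0446  0.1459] [ 6.61 63.38] yaw -9.89 w 0.455 gf 14.999920427799225 [ 1.3  0.4 -1.3] [ 0.25  0.56 -0.4   1.61  0.24  1.02 -0.39] [-6.e-04  4.e-04 -1.e+00]
```

Emit:
carry_out(claw=[3.5,3.5,3.5,3.5,3.5,3.5,3.5,3.5,3.5,3.5], delta_pos=[[-0.08,0.1,1],[0,0,2],[0,0,2],[0,0,2],[0,0,1.5],[0,0,0.8],[0,0,0.5],[0,0,0.5],[0,0,0.15],[0,0,0]], angular=[[0,0,0],[0,0,0],[0,0,0],[0,0,0],[0,0,0],[0,0,0],[0,0,0],[0,0,0],[0,0,0],[0,0,0]])

```text
clock: 22.25
position: [0.6374, -0.0467, 0.0418]
ee_rot: [2.406, 2.02, 0.001]
force: [0.5, -0.2, -1.3]
width: 0.456
gripper_force: 15.0
```

Emit:
carry_out(claw=[3.5,3.5,7,7,7,7,7,7,7,7,7,7,7], delta_pos=[[0,0,0.07],[0,0,0],[0,0,0],[0,0,0],[0,0,0],[0,0,0],[0,0,0],[0,0,-1],[0,0,-2.5],[0,0,-3],[0,0,-3],[0,0,-2.5],[0,0,0]], angular=[[0,0,0],[0,0,0],[0,0,0],[0,0,0],[0,0,0],[0,0,0],[0,0,0],[0,0,0],[0,0,0],[0,0,0],[0,0,0],[0,0,0],[0,0,0]])

```text
clock: 23.55
position: [0.6395, -0.0463, 0.1657]
ee_rot: [2.403, 2.017, 0.009]
force: [0.8, -0.1, -0.6]
width: 0.763
gripper_force: 0.0
```

Emit:
carry_out(claw=[7,7,7,7,7,7,7,7,7,7,7], delta_pos=[[-0.6,-0.7,0],[-1.3,-1.5,0],[-2,-2.4,0],[-2.2,-2.6,0],[-2,-2.4,0],[-1.7,-2,0],[-1,-1.2,0],[-0.6,-0.6,0],[0,0,0],[0,0,0],[0,0,0]], angular=[[0,0,0],[0,0,0],[0,0,0],[0,0,0],[0,0,0],[0,0,0],[0,0,0],[0,0,0],[0,0,0],[0,0,0],[0,0,0]])

```text
clock: 24.65
position: [0.4865, -0.1349, 0.1608]
ee_rot: [2.405, 2.021, 0.001]
force: [0.4, 0.4, 0.3]
width: 0.762
gripper_force: 0.0
```

```bash
python3 st.py
```

```text
24.65 [ 0.4865 -0.1349  0.1608] [-4.86 50.25] yaw -9.9 w 0.762 gf 0.0 [0.4 0.4 0.3] [ 0.5   0.35 -0.43  1.92  0.18  0.91 -0.19] [ 7.e-04  5.e-04 -1.e+00]
```

Emit:
carry_out(claw=[7,7,7,7,7,7,7,7,3.5,3.5,3.5,3.5,3.5,3.5,3.5], delta_pos=[[-0.07,-0.05,1],[0,0,2.4],[0,0,3],[0,0,3],[0,0,2.4],[0,0,1.2],[0,0,0.5],[0,0,0],[0,0,0],[0,0,0],[0,0,0],[0,0,0],[0,0,0],[0,0,0],[0,0,0]], angular=[[0,0,0],[0,0,0],[0,0,0],[0,0,0],[0,0,0],[0,0,0],[0,0,0],[0,0,0],[0,0,0],[0,0,0],[0,0,0],[0,0,0],[0,0,0],[0,0,0],[0,0,0]])

```text
clock: 26.15
position: [0.4851, -0.1365, 0.0263]
ee_rot: [2.406, 2.019, 0.0]
force: [-1.3, 0.2, 5.7]
width: 0.455
gripper_force: 15.0
```

Emit:
carry_out(claw=[3.5,3.5,3.5,3.5,3.5,3.5,3.5,3.5,3.5,3.5,3.5,3.5,3.5,3.5,3.5,3.5,3.5], delta_pos=[[0,0,-1],[0,0,-2],[0,0,-2.5],[0,0,-2.5],[0,0,-2.5],[0,0,-1.5],[0.2,0.8,0],[0.5,1.6,0],[0.7,2.4,0],[0.8,2.8,0],[0.7,2.5,0],[0.5,1.7,0],[0.3,1,0],[0.2,0.6,0],[0,0,0],[0,0,0],[0,0,0]], angular=[[0,0,0],[0,0,0],[0,0,0],[0,0,0],[0,0,0],[0,0,0],[0,0,0],[0,0,0],[0,0,0],[0,0,0],[0,0,0],[0,0,0],[0,0,0],[0,0,0],[0,0,0],[0,0,0],[0,0,0]])

```text
clock: 27.85
position: [0.6228, -0.1214, 0.1459]
ee_rot: [-2.406, -2.019, 0.001]
force: [-0.5, -0.1, -2.3]
width: 0.455
gripper_force: 15.0
```

```bash
python3 st.py
```

```text
27.85 [ 0.6228 -0.1214  0.1459] [-1.18 63.44] yaw -10.0 w 0.455 gf 14.999688416719437 [-0.5 -0.1 -2.3] [ 0.37  0.56 -0.39  1.62  0.24  1.02 -0.27] [-5.e-04 -4.e-04 -1.e+00]
```

Emit:
carry_out(claw=[3.5,3.5,3.5,3.5,3.5,3.5,3.5,3.5,3.5,3.5], delta_pos=[[0.03,0.07,1],[0,0,2],[0,0,2],[0,0,2],[0,0,1.5],[0,0,0.8],[0,0,0.5],[0,0,0.5],[0,0,0.15],[0,0,0]], angular=[[0,0,0],[0,0,0],[0,0,0],[0,0,0],[0,0,0],[0,0,0],[0,0,0],[0,0,0],[0,0,0],[0,0,0]])

```text
clock: 28.85
position: [0.6245, -0.121, 0.0416]
ee_rot: [2.406, 2.02, 0.0]
force: [-0.2, -0.2, -2.4]
width: 0.454
gripper_force: 15.0
```

Now I'll release, rise, and back off so the cameras have a clear view.

Emit:
carry_out(claw=[3.5,3.5,7,7,7,7,7,7,7,7,7,7,7], delta_pos=[[0,0,0.07],[0,0,0],[0,0,0],[0,0,0],[0,0,0],[0,0,0],[0,0,0],[0,0,-1],[0,0,-2.5],[0,0,-3],[0,0,-3],[0,0,-2.5],[0,0,0]], angular=[[0,0,0],[0,0,0],[0,0,0],[0,0,0],[0,0,0],[0,0,0],[0,0,0],[0,0,0],[0,0,0],[0,0,0],[0,0,0],[0,0,0],[0,0,0]])

```text
clock: 30.15
position: [0.6267, -0.1208, 0.1655]
ee_rot: [2.402, 2.017, 0.008]
force: [0.1, -0.1, 0.3]
width: 0.765
gripper_force: 0.0
```

Emit:
carry_out(claw=[7,7,7,7,7,7,7,7,7,7,7,7,7,7], delta_pos=[[-1,-0.5,-1],[-2,-1,-1],[-3,-1.5,-1],[-3,-1.5,-1],[-3,-1.5,-1],[-3,-1.5,-1],[-3,-1.5,0],[-3,-1.5,0],[-3,-1.5,0],[-3,-1.5,0],[-2,-1,0],[-1,-0.5,0],[0,0,0],[0,0,0]], angular=[[0,0,0],[0,0,0],[0,0,0],[0,0,0],[0,0,0],[0,0,0],[0,0,0],[0,0,0],[0,0,0],[0,0,0],[0,0,0],[0,0,0],[0,0,0],[0,0,0]])

```text
clock: 31.55
position: [0.4251, -0.3893, 0.2205]
ee_rot: [-2.405, -2.021, -0.001]
force: [0.4, -0.1, 0.2]
width: 0.762
gripper_force: 0.0
```

```bash
python3 st.py
python3 - <<'E'
from h import *
for n in("top","scene"):
    p=arm.get_image(n);save(p,n+"2")
    for l in ("pot_pale","pot_sky","pot_mid","pot_navy"):
        for d in arm.trace(l,p):
            g=np.array(d["region"],bool)
            if g.sum()<50: continue
            v,u=np.nonzero(g);c=np.array([u.mean(),v.mean()])
            xy=least_squares(lambda a:cen(p,a,.021,.014,.082)-c,w(p,c,.048)).x
            if tf(xy)[1]>58: print(n,l,round(d["conf"],2),tf(xy),np.median(p["frame"][g],axis=0))
E
```

```text
31.55 [ 0.4251 -0.3893  0.2205] [-30.98  48.61] yaw -9.92 w 0.762 gf 0.0 [ 0.4 -0.1  0.2] [ 0.91  0.39 -0.36  1.68  0.15  1.1   0.34] [ 2.e-04  9.e-04 -1.e+00]
top pot_pale 0.6 [-0.96 63.65] [181. 189. 188.]
top pot_sky 0.83 [ 6.5  63.63] [106. 146. 184.]
top pot_mid 0.58 [14.08 63.64] [ 38.  72. 140.]
top pot_navy 0.65 [21.57 63.63] [12. 17. 42.]
top pot_navy 0.53 [-0.88 61.25] [112. 111. 106.]
scene pot_pale 0.94 [-1.29 63.69] [147.  159.  168.5]
scene pot_sky 0.6 [ 6.37 63.59] [ 83. 133. 158.]
scene pot_mid 0.8 [14.05 63.58] [ 17.  66. 136.]
scene pot_navy 0.97 [21.59 63.62] [10. 17. 44.]
```

View pics/scene2.png

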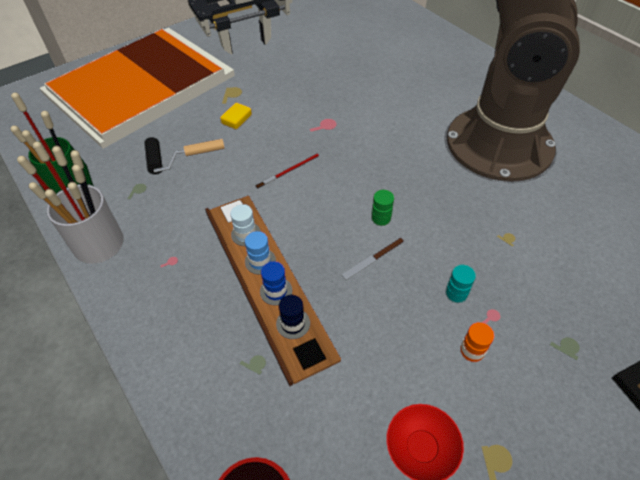

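View pics/top2.png

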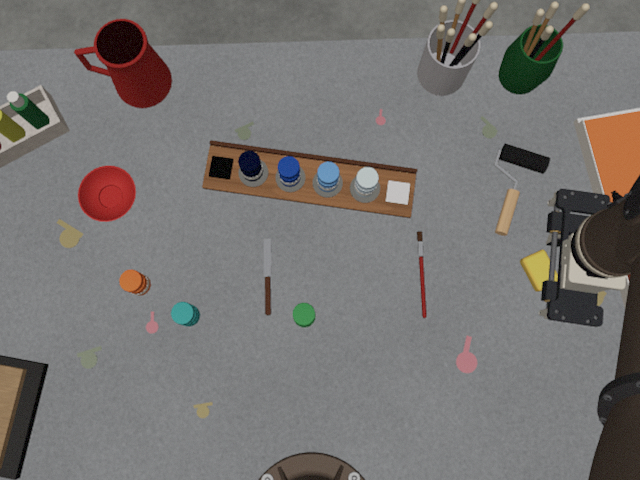

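Both views show all four blue pots upright in the right order, running from pale (367,178) by the white tile to navy (250,163) by the black tile. They sit within about 2 mm of the pad centres, and the orange pot (133,282) has not moved.

```bash
python3 -c "
from cell import arm
print(arm.sign_off())"
```

```text
the job is handed in; nothing more can be done
None
```

The four blue pots stand upright on their pads, in order from pale by the white tile to navy by the black one, each within about 2 mm of its pad's centre; the orange pot was left where it stood, and the job is handed in.

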